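Roll the tape roll forward to the pick band

TASK

Bring the black roll of sealing tape forward to the pick position: roll it along the grey mat with your fingertips on its top, in as many strokes as you need, until it rests on the yellow band, square to it and about in the middle of the mat's width. Leave it standing still there. Do not shove it from behind, do not grip, lift or tip it, keep it on the mat, and do not disturb the nozzle, the small tape and the pot beside the mat.

Things in the scene. Friction and masses are not known exactly. Their poses are not given: they have to be found in the camera images.
- roll: Black tape roll lying on its curved side: cylinder 90 mm in diameter, 100 mm long, about 0.35 to 0.7 kg; brown core at its flat ends, white end tab on the curved side. Origin at its centre, 49 mm above the work surface; top line at 94 mm. y: the cylinder's axis, at first within 0.05 rad of the band's y; x and z turn as it rolls. Rolls without slipping; coasts little (slows at 0.4 m/s2).
- band: Flat yellow band across the mat, 30 mm wide (x, the direction of travel), 170 mm long (y), no real thickness. Origin at its centre, 4 mm above the work surface. At first 100 to 170 mm from the roll, either way along the mat. The roll rests on it when the roll's axis is within 15 mm of the band's centre line.
- mat: Fixed grey mat, 400 mm long (x, the direction of travel), 180 mm wide (y), 4 mm thick; origin at the centre of its underside, on the work surface. The band lies square to it, on its middle line. Fingers touching the roll lower than about 60 mm above the work surface count as shoving or gripping; no other part of the robot may touch the roll.
- nozzle: Bystander: black cone-shaped sealant nozzle standing upright beside the mat, 26 mm wide at its foot, 75 mm high; origin at the centre of its underside.
- small_tape: Bystander: small grey tape roll lying flat beside the mat, 64 mm in diameter, 36 mm high, red and white centre; origin at the centre of its underside.
- pot: Bystander: small pot with a lid standing beside the mat, 56 mm in diameter, 70 mm high; origin at the centre of its underside.
Things that resemble listed ones, but are neither listed nor needed, are in the scene too. Of the things that look like the roll, the smallest one is meant.

How it is judged:
By the outcome, as a careful person would: the job done as asked, in the order asked, and still so for the second after the job is handed in, with the robot touching nothing.
It also fails if it takes over 51 s, if anything falls off the work surface, if the arm or the gripper's body presses on something with over 40 N, if the wrist force passes 120 N, or if a joint passes its speed limit or range.

ROBOT

A 6-joint arm with a two-finger parallel gripper is mounted at the origin on the work surface. World frame = base frame: x ahead of the robot, y to its left, z up, the work surface at z = 0. Lengths are in m, angles in rad, forces in N, time in s.
With the tool pointing down it reaches from about 0.275 to 0.85 m from the base axis. Payload 5.2 kg.
Tool frame: the origin (TCP) lies where the fingers leave the gripper's body, on its centre line; the fingertips stand 73 mm ahead of it and the grasp point (between the pads) lies 54 mm ahead of it; z points along the fingers, x is the direction in which the jaws open and shut, and the axes are right-handed (so a half turn about z gives the same grasp; the last joint's range is limited). The gripper opens to 85 mm and grips with 20 to 120 N. Pads are 22 mm wide; open, the fingers measure 114 mm over their backs; the gripper's body (76 mm by 85 mm) begins 54 mm behind the grasp point. The pads swing forward as they close: fully open they stand 13 mm farther back than shut.
Start: joints at [1.029, 0.259, 1.535, -0, 1.348, -0.203], TCP at [0.183, 0.519, 0.304] pointing down, gripper open.
Joint ranges: [-3.14, 3.14], [-0.91, 2.08], [0.19, 2.58], [-1.22, 4.36], [0.22, 2.71], [-3.12, 3.12]. Speed limits (rad/s): [2.57, 2.57, 3.14, 3.14, 3.14, 3.14].

INTERFACE

Orientations are given as [roll, pitch, yaw] about the fixed x, y, z axes, in that order (R = Rz(yaw) Ry(pitch) Rx(roll)).
In Python, from bench import readout, get_image, job, nets gives the robot as it stands.
- The arm moves only by the shell command python3 -m pendant 'ROWS' [FORCE]. ROWS is JSON, a list of rows, each an object with "claw": the finger opening in mm, from 0 to 85.4; "xyz": the shift along the tool's x, y, z in units of 60 mm (1.0 is 60 mm), a list of three; "dr": the turn, a rotation vector about the tool's x, y, z in units of 8 degrees (1.0 is 8 degrees), a list of three. In form: [{"claw": claw, "xyz": [x, y, z], "dr": [wx, wy, wz]}, ...]. A call has 1 to 5 rows; each row is the pose to reach, as a shift and turn from the pose commanded when the call began, along the tool's axes at that moment; what a row does not reach only later rows make up. A row lasts 1/8 s, in which the tool goes at most 62.5 mm and 10.7 degrees, less where a joint would pass 70% of its speed; a pose out of reach is approached as far as the arm can. A call with a gripper value outside its range is refused whole. The fingers move at their own pace and stop on an object; FORCE is the grip in N (left out, the last holds). Time passes only in rows, so rows that repeat a pose let the fingers close. It gives the time, the measured TCP pose, the force and the opening at its end, in the units of the state.
- readout.get_state(): the state, without advancing time (a new reading comes with each control period).
- get_image(name): name is "side" or "top"; returns a dict with "color" (480x640x3 uint8, red, green, blue), "z_map" (480x640 float32, m along the optical axis (not along the pixel's ray), 0 where there is no reading), "fx", "fy", "cx", "cy" (pixels), "R" (3x3) and "t" (3): a world point X has camera coordinates R X + t. Camera axes: x right, y down, z forward; pixel columns grow to the right and rows downward; lengths in m; the calibration is good to about 2 mm. A picture is of the moment at which its call begins.
- job.hand_in(): hands the job in, once; it reports no verdict.
Trained networks look in the newest picture that a camera, given by its name, has taken for a name from the list of things; names that differ only in an ending like _2 or _b are one class to them, and where a whole thing is asked for, a point or a joint stands for the part that bears it (a point fixed in the world has none). Each returns a list of dicts, best first, with "confidence" (0 to 1); they miss things now and then, are a little off and sometimes report something else, mostly with a low value. They report only what shows in the picture. A call takes as long as a camera call. They do not tell look-alikes from the thing itself.
- nets.spot_in(camera, target): "extent" ([left, top, width, height] in pixels, round what is visible of it).
- nets.pinpoint(camera, target): "point" ([row, column] in pixels: a listed point, or the origin of a listed thing).
The state is a dict: "clock": time; "q": joint angles; "qd": joint speeds; "effort": joint torques, N m; "tcp_pos": TCP position; "tool_rot": TCP orientation; "force": force on the tool from outside, world axes, zero at the start; "torque": the same for the moment, N m; "grip_width": opening from 0.0 (shut) to 1.0 (fully open).
Only numpy, scipy, OpenCV 4.12 (cv2) and the standard library are available. Lean on these libraries where they do the work, as an engineer would, in place of code of your own. Each camera call takes 0.05 s, during which the arm holds its last target.

## Working session

There is one attempt and no reset: what is moved stays moved. The work goes in short steps, Python scripts to look and compute and a shell command to move; the robot and the scene stay as the last step left them, time stands still between calls to the robot, and variables do not carry over. Pictures are saved under pics/ and viewed, and the job is handed in when it is done.

```bash
ls; mkdir -p pics; python3 - <<'E'
from bench import readout,get_image,job,nets
import cv2
for n in("side","top"):
    im=get_image(n); cv2.imwrite(f"pics/{n}0.png",im["color"][...,::-1])
    print(n,im["fx"],im["cx"],im["cy"],im["R"],im["t"])
    for t in("roll","band","mat","nozzle","small_tape","pot"):
        print(t,[(d["extent"],round(d["confidence"],2)) for d in nets.spot_in(n,t)][:4],[(d["point"],round(d["confidence"],2)) for d in nets.pinpoint(n,t)][:4])
print(readout.get_state())
E
```

```text
pics
side 490.09796816454366 318.5963476389546 237.73782623024954 [[-0.98328699 -0.1801776  -0.0261292 ]
 [-0.0697093   0.50517137 -0.86019911]
 [ 0.16818834 -0.84400114 -0.50928849]] [0.50177464 0.14864854 0.77264177]
roll [([405.2, 182.7, 86.0, 69.7], 0.74), ([352.4, 142.3, 77.3, 65.6], 0.66), ([281.0, 208.7, 67.3, 51.4], 0.59)] [([213.6, 446.9], 0.87), ([174.8, 393.5], 0.87), ([232.5, 312.7], 0.71)]
band [([232.5, 275.4, 84.5, 35.6], 0.6)] [([288.5, 276.8], 0.8)]
mat [([185.8, 228.3, 189.8, 125.2], 0.88)] [([273.7, 291.7], 0.69)]
nozzle [([354.1, 247.7, 16.8, 40.6], 0.61)] [([282.7, 363.5], 0.81), ([233.8, 311.7], 0.22)]
small_tape [([199.1, 247.8, 37.2, 34.0], 0.83)] [([272.9, 218.5], 0.55), ([290.9, 274.2], 0.36)]
pot [([225.5, 211.8, 26.9, 36.6], 0.69)] [([243.9, 239.0], 0.77)]
top 433.6571759861272 317.8119955040651 242.67913891151332 [[ 9.53735420e-03 -9.99950451e-01  2.85218741e-03]
 [-9.80026410e-01 -9.91385202e-03 -1.98620116e-01]
 [ 1.98638551e-01 -9.00908598e-04 -9.80072403e-01]] [-0.10047223  0.52125985  0.90913009]
roll [([349.8, 310.1, 78.0, 80.0], 0.7), ([437.5, 252.
[... 481 characters left out ...]
3.0], 0.9)] [([169.4, 349.4], 0.86)]
{'clock': 1.3, 'q': array([ 1.02919830e+00,  2.58641718e-01,  1.53498586e+00, -1.75874852e-05,
        1.34801701e+00, -2.02815770e-01]), 'qd': array([ 1.10001920e-03, -5.52578460e-04,  6.36581490e-04, -4.33332732e-05,
        4.82596078e-04,  1.86739417e-03]), 'effort': array([ 1.59853687e-03, -4.45926368e+01, -2.90892023e+01,  2.10076796e-04,
        1.00170488e-03,  1.05003920e-05]), 'tcp_pos': array([0.18278168, 0.51874904, 0.30389295]), 'tool_rot': array([3.14158631e+00, 5.43205667e-05, 1.23201796e+00]), 'force': array([ 0.2893451 , -0.14505152,  0.20469115]), 'torque': array([ 0.0336749 , -0.01405484, -0.06114702]), 'grip_width': 1.0007040277138817}
```

View pics/side0.png

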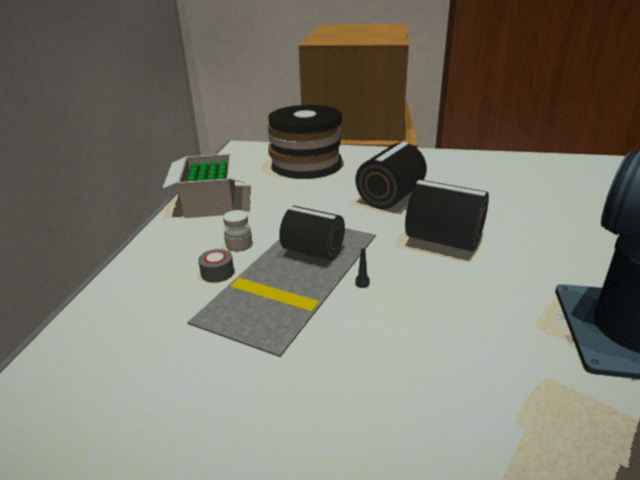

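View pics/top0.png

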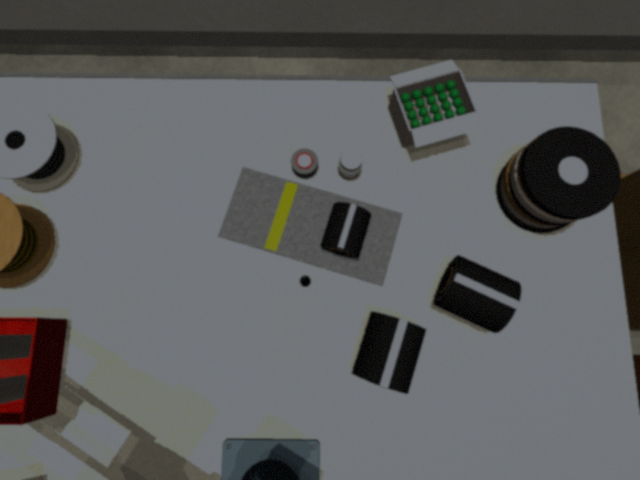

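Top image: the black roll look-alikes are at (col, row) (345,230) on the mat, (390,352) and (478,294). The one on the mat at (345,230) is the smallest and the only one on the mat, so it fits. The band is at (282,216), nozzle (305,281), small tape (305,162) and pot (350,165). I'll confirm the roll in a crop and measure.

```bash
cat > h.py <<'E'
import numpy as np,cv2
from bench import readout,get_image,job,nets
def cloud(im):
    v,u=np.mgrid[0:480,0:640]; z=im["z_map"].astype(float)
    P=np.stack([(u-im["cx"])/im["fx"]*z,(v-im["cy"])/im["fy"]*z,z],-1)
    W=(P-im["t"])@im["R"]; W[z<=0]=np.nan
    return W
def plane_pt(im,uv,h):
    d=np.array([(uv[0]-im["cx"])/im["fx"],(uv[1]-im["cy"])/im["fy"],1.])@im["R"]
    c=-np.asarray(im["t"])@im["R"]
    return c+d*(h-c[2])/d[2]
E
python3 - <<'E'
from h import *
im=get_image("top"); W=cloud(im); c=im["color"]
crop=c[130:310,210:420,::-1]; cv2.imwrite("pics/crop0.png",cv2.resize(crop,None,fx=3,fy=3,interpolation=cv2.INTER_CUBIC))
hsv=cv2.cvtColor(c,cv2.COLOR_RGB2HSV)
m=((hsv[...,0]>22)&(hsv[...,0]<38)&(hsv[...,1]>150)).astype(np.uint8); m[:150]=0;m[270:]=0;m[:,:240]=0;m[:,330:]=0
ys,xs=np.nonzero(m); 
P=np.array([plane_pt(im,(a,b),.004)[:2] for a,b in zip(xs,ys)])
r=cv2.minAreaRect(P.astype(np.float32)*1000); print("band",len(xs),r, P.mean(0))
# other camera
im2=get_image("side");W2=cloud(im2);c2=im2["color"];h2=cv2.cvtColor(c2,cv2.COLOR_RGB2HSV)
m=((h2[...,0]>22)&(h2[...,0]<38)&(h2[...,1]>150)).astype(np.uint8); m[:260]=0;m[330:]=0;m[:,:210]=0;m[:,340:]=0
ys,xs=np.nonzero(m);P=np.array([plane_pt(im2,(a,b),.004)[:2] for a,b in zip(xs,ys)]);print("band side",len(xs),cv2.minAreaRect(P.astype(np.float32)*1000),P.mean(0))
for nm,w in(("top",W),("side",W2)):
    for lo in(.06,.08):
        s=(w[...,2]>lo)&(w[...,2]<.11)
        n,l,st,ce=cv2.connectedComponentsWithStats(s.astype(np.uint8))
        for i in range(1,n):
            if st[i,4]>30:
                Q=w[l==i]; print(nm,lo,st[i],Q.mean(0).round(4),"zmax",np.percentile(Q[:,2],99).round(4),cv2.minAreaRect(Q[:,:2].astype(np.float32)*1000))
# table height check
print(np.nanmedian(W[300:340,250:340,2]),np.nanmedian(W[190:230,245:265,2]))
for (u,v) in((243,168),(402,213),(382,285),(219,237)): print("matcorner",plane_pt(im,(u,v),.004).round(4))
E
```

```text
band 786 ((596.901123046875, -8.1334228515625), (26.69550895690918, 167.38710021972656), 73.69719696044922) [ 0.59622882 -0.00772804]
band side 966 ((595.2752685546875, -8.386703491210938), (29.998491287231445, 169.92503356933594), 73.4820556640625) [ 0.5922206  -0.00728669]
top 0.06 [ 389   59   90   88 4836] [ 0.8482 -0.3589  0.0811] zmax 0.093 ((851.4729614257812, -359.1253356933594), (187.8173370361328, 166.96434020996094), 16.975322723388672)
top 0.06 [   0  103   57   76 3564] [0.7418 0.5587 0.0942] zmax 0.0983 ((745.02294921875, 553.0758056640625), (181.07054138183594, 126.13018798828125), 8.208245277404785)
top 0.06 [ 506  143   70   82 1195] [ 0.626  -0.55    0.0876] zmax 0.1093 ((643.8624267578125, -567.970703125), (201.64840698242188, 91.90802764892578), 24.456756591796875)
top 0.06 [340 149  22  22 381] [ 0.7127 -0.1672  0.0696] zmax 0.0739 ((714.1373901367188, -167.52987670898438), (48.16541290283203, 47.97745132446289), 2.469789505004883)
top 0.06 [ 321  202   50   54 1873] [ 0.5493 -0.1555  0.085 ] zmax 0.097 ((551.6630859375, -155.74200439453125), (87.19024658203125, 
[... 6274 characters left out ...]
 0.08 [ 406  193   83   33 1490] [ 0.2953 -0.2008  0.0957] zmax 0.1097 ((289.3778991699219, -240.92588806152344), (114.99159240722656, 140.99205017089844), 73.66665649414062)
side 0.08 [282 206  60  26 928] [ 0.5502 -0.1431  0.0891] zmax 0.0958 ((551.6867065429688, -152.8052978515625), (64.55580139160156, 103.12860870361328), 75.58490753173828)
side 0.08 [604 265  36  48 711] [0.0558 0.0272 0.0948] zmax 0.1093 ((56.262264251708984, 17.433212280273438), (16.154748916625977, 84.86029815673828), 15.210622787475586)
-0.00025766744679586474 0.004051594269320667
matcorner [0.7142 0.087  0.004 ]
matcorner [ 0.6057 -0.2938  0.004 ]
matcorner [ 0.4348 -0.2431  0.004 ]
matcorner [0.5432 0.1355 0.004 ]
```

View pics/crop0.png

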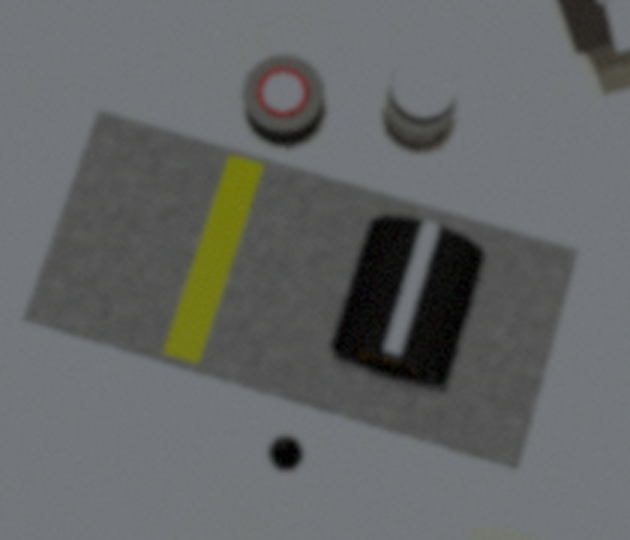

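The crop confirms it: black roll with white tab, on the mat beside the band, 45 mm radius. The roll is at about (0.551,-0.155), the band at (0.596,-0.008), and travel is along about 73.7°. Next I'll check obstacle heights and refine the angles.

```bash
python3 - <<'E'
from h import *
for n in("top","side"):
    im=get_image(n);w=cloud(im);c=im["color"]
    s=(w[...,2]>.13)&(w[...,0]>.0)&(w[...,0]<1)&(abs(w[...,1])<.8)
    k,l,st,ce=cv2.connectedComponentsWithStats(s.astype(np.uint8))
    for i in range(1,k):
        if st[i,4]>40:
            Q=w[l==i]; print(n,st[i],Q.min(0).round(3),Q.max(0).round(3))
    # roll: fit cylinder axis through points
    s=(np.hypot(w[...,0]-.5515,w[...,1]+.155)<.075)&(w[...,2]>.04)&(w[...,2]<.11)
    Q=w[s]
    from scipy.optimize import least_squares
    d0=np.radians(73.7)
    def res(p):
        a=p[2]; return np.hypot((Q[:,0]-p[0])*np.cos(a)+(Q[:,1]-p[1])*np.sin(a),Q[:,2]-p[3])-.045
    # only curved surface: drop points near ends
    q=(Q[:,0]-.5515)*np.sin(d0)-(Q[:,1]+.155)*np.cos(d0); lo,hi=np.percentile(q,[1,99])
    Q=Q[abs(q-(lo+hi)/2)<.04]
    r=least_squares(res,[.5515,-.155,d0,.049],loss="soft_l1",f_scale=.002); print("roll",r.x[:2],np.degrees(r.x[2]),r.x[3],"axial ext",lo,hi,len(Q))
    # mat
    m=(abs(w[...,2]-.004)<.002)*1
    hsv=cv2.cvtColor(c,cv2.COLOR_RGB2GRAY)
E
```

```text
top [ 520  126  101   94 7257] [ 0.561 -0.719  0.13 ] [ 0.761 -0.518  0.154]
top [  0 337   5  18  59] [0.281 0.509 0.13 ] [0.313 0.521 0.141]
top [247 468  42  12 320] [ 0.075 -0.047  0.166] [0.106 0.017 0.251]
roll [ 0.72221337 -0.2079475 ] 73.06582844129773 0.049021516941902876 axial ext -0.05056521936174664 0.050536582817906565 1436
side [ 268  105   74   28 1663] [ 0.559 -0.717  0.13 ] [ 0.758 -0.515  0.151]
side [ 601  151   39  128 3334] [ 0.049 -0.059  0.13 ] [0.104 0.044 0.282]
roll [ 1.02220516 -0.30190506] 72.96460498714164 0.04917150668791774 axial ext -0.05258690461229328 0.04934390686244759 1466
```

```bash
cat >> h.py <<'E'
from scipy.spatial.transform import Rotation as Rt
def plan(p,yaw_deg):
    s=readout.get_state(); R=Rt.from_euler("xyz",s["tool_rot"])
    T=Rt.from_euler("xyz",[np.pi,0,np.radians(yaw_deg)])
    print("t",s["clock"],"tcp",s["tcp_pos"].round(4),"rpy",s["tool_rot"].round(3),"F",s["force"].round(1),"q",s["q"].round(2))
    print("xyz",(R.inv().apply(np.array(p)-s["tcp_pos"])/.06).round(2),"dr",(np.degrees((R.inv()*T).as_rotvec())/8).round(2))
E
python3 -c "
from h import *; plan([.547,-.169,.30],-16.7)"
python3 -m pendant '[{"claw":50,"xyz":[-1.0,1.1,0],"dr":[0,0,1.3]},{"claw":50,"xyz":[-1.7,1.8,0],"dr":[0,0,2.6]},{"claw":50,"xyz":[-2.4,2.6,0],"dr":[0,0,3.9]},{"claw":50,"xyz":[-3.1,3.35,0],"dr":[0,0,5.2]},{"claw":50,"xyz":[-3.8,4.1,0],"dr":[0,0,6.5]}]'
python3 -c "
from h import *; plan([.547,-.169,.30],-16.7)"
```

```text
t 1.5 tcp [0.1828 0.5188 0.3039] rpy [ 3.142 -0.     1.232] F [ 0.  -1.3  0.1] q [ 1.03  0.26  1.53 -0.    1.35 -0.2 ]
xyz [-8.79  9.53  0.07] dr [-0.   -0.   10.91]
clock: 2.12
tcp_pos: [0.329, 0.2406, 0.3042]
tool_rot: [3.142, -0.001, 0.319]
force: [1.3, -0.1, 0.7]
grip_width: 0.586
t 2.125 tcp [0.329  0.2406 0.3042] rpy [ 3.142e+00 -1.000e-03  3.190e-01] F [ 1.3 -0.1  0.7] q [ 0.36 -0.01  1.84 -0.    1.3   0.04]
xyz [1.31 7.62 0.07] dr [-0.   -0.01  4.37]
```

```bash

python3 -m pendant '[{"claw":50,"xyz":[0.15,1.0,0],"dr":[0,0,1.1]},{"claw":50,"xyz":[0.3,2.0,0],"dr":[0,0,2.2]},{"claw":50,"xyz":[0.5,3.0,0],"dr":[0,0,3.3]},{"claw":50,"xyz":[0.7,4.0,0],"dr":[0,0,4.37]},{"claw":50,"xyz":[0.87,5.0,0],"dr":[0,0,4.37]}]'
python3 -c "
from h import *; plan([.547,-.169,.2],-16.7)"
```

```text
clock: 2.75
tcp_pos: [0.4743, -0.0275, 0.3042]
tool_rot: [-3.141, -0.001, -0.288]
force: [0.9, 0.4, -0.9]
grip_width: 0.588
t 2.75 tcp [ 0.4743 -0.0275  0.3042] rpy [-3.141e+00 -1.000e-03 -2.880e-01] F [ 0.9  0.4 -0.9] q [-0.29  0.12  1.71  0.    1.31 -0.01]
xyz [1.83 1.92 1.74] dr [-0.   -0.01  0.03]
```

```bash

python3 -m pendant '[{"claw":50,"xyz":[0.6,0.65,0.3],"dr":[0,0,0]},{"claw":50,"xyz":[1.2,1.25,0.6],"dr":[0,0,0]},{"claw":50,"xyz":[1.8,1.9,1.0],"dr":[0,0,0]},{"claw":50,"xyz":[1.8,1.9,1.7],"dr":[0,0,0]},{"claw":50,"xyz":[1.8,1.9,1.7],"dr":[0,0,0]}]'
python3 -c "
from h import *; plan([.547,-.169,.17],-16.7)
for n in('side','top'):
    im=get_image(n); cv2.imwrite(f'pics/{n}1.png',im['color'][...,::-1])
"
```

```text
clock: 3.38
tcp_pos: [0.543, -0.1648, 0.1985]
tool_rot: [-3.14, 0.008, -0.287]
force: [-0.1, -0.0, -0.6]
grip_width: 0.587
t 3.375 tcp [ 0.543  -0.1648  0.1985] rpy [-3.14   0.008 -0.287] F [-0.1 -0.  -0.6] q [-0.49  0.38  1.63  0.    1.14 -0.2 ]
xyz [0.09 0.05 0.47] dr [-0.01  0.06  0.03]
```

View pics/side1.png

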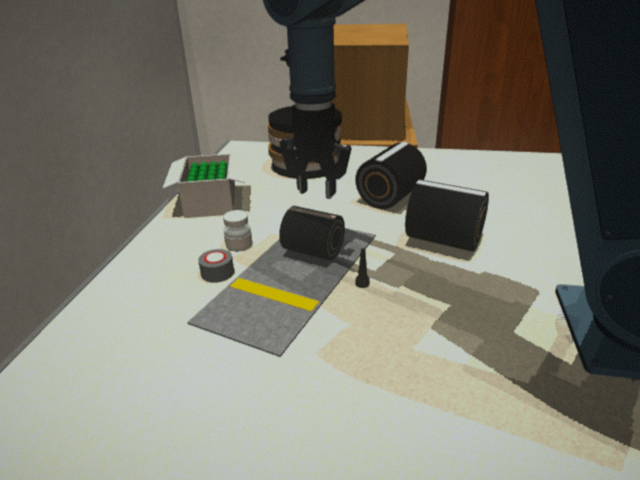

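Side image: the gripper hovers above and just behind the roll (tips near (302,192) and (332,194), roll at (312,232)). I'll descend and feel for the top.

```bash

python3 -m pendant '[{"claw":50,"xyz":[0.07,0.05,0.3],"dr":[0,0,0]},{"claw":50,"xyz":[0.07,0.05,0.48],"dr":[0,0,0]},{"claw":50,"xyz":[0.07,0.05,0.48],"dr":[0,0,0]}]'
python3 -m pendant '[{"claw":50,"xyz":[0,0,0.03],"dr":[0,0,0]},{"claw":50,"xyz":[0,0,0.03],"dr":[0,0,0]}]'
python3 -m pendant '[{"claw":50,"xyz":[0,0,0.03],"dr":[0,0,0]},{"claw":50,"xyz":[0,0,0.03],"dr":[0,0,0]}]'
```

```text
clock: 3.85
tcp_pos: [0.5476, -0.1688, 0.1722]
tool_rot: [-3.141, 0.002, -0.285]
force: [-0.8, -0.3, 0.7]
grip_width: 0.586
clock: 4.1
tcp_pos: [0.5483, -0.1693, 0.1716]
tool_rot: [3.141, -0.001, -0.286]
force: [0.1, 0.6, -0.4]
grip_width: 0.586
clock: 4.35
tcp_pos: [0.5481, -0.1693, 0.1695]
tool_rot: [3.142, -0.0, -0.286]
force: [-0.2, 0.0, 0.8]
grip_width: 0.588
```

```bash

for i in 1 2 3; do python3 -m pendant '[{"claw":50,"xyz":[0,0,0.03],"dr":[0,0,0]},{"claw":50,"xyz":[0,0,0.03],"dr":[0,0,0]}]' | grep -E "tcp|force"; done
```

```text
tcp_pos: [0.5481, -0.1693, 0.1675]
force: [-1.3, -0.2, -0.2]
tcp_pos: [0.5481, -0.1693, 0.1657]
force: [0.2, 0.5, 0.9]
tcp_pos: [0.5481, -0.1693, 0.1639]
force: [0.1, 0.4, 0.7]
```

```bash

python3 -m pendant '[{"claw":50,"xyz":[0,0,0.025],"dr":[0,0,0]},{"claw":50,"xyz":[0,0,0.025],"dr":[0,0,0]}]' | grep -E "tcp|force"
python3 -m pendant '[{"claw":50,"xyz":[0,0,0.025],"dr":[0,0,0]},{"claw":50,"xyz":[0,0,0.025],"dr":[0,0,0]}]' | grep -E "tcp|force"
```

```text
tcp_pos: [0.5482, -0.1695, 0.1632]
force: [-0.4, 1.0, 3.3]
tcp_pos: [0.5483, -0.1697, 0.1629]
force: [-4.9, -0.1, 12.8]
```

```bash

python3 -m pendant '[{"claw":50,"xyz":[0,-0.12,0],"dr":[0,0,0]},{"claw":50,"xyz":[0,-0.35,0],"dr":[0,0,0]},{"claw":50,"xyz":[0,-0.6,0],"dr":[0,0,0]},{"claw":50,"xyz":[0,-0.85,0.01],"dr":[0,0,0]},{"claw":50,"xyz":[0,-1.0,0.01],"dr":[0,0,0]}]' | grep -E "clock|tcp|force"
python3 -m pendant '[{"claw":50,"xyz":[0,0,0],"dr":[0,0,0]}]' | grep -E "tcp|force"
python3 -m pendant '[{"claw":50,"xyz":[0,0,-0.2],"dr":[0,0,0]},{"claw":50,"xyz":[0,0,-0.5],"dr":[0,0,0]}]' | grep -E "tcp|force"
cat >> h.py <<'E'
from scipy.optimize import least_squares
def roll(guess,names=("side","top"),save=None):
    D=np.radians(73.6); d=np.array([np.cos(D),np.sin(D)]); l=np.array([np.sin(D),-np.cos(D)]); B=np.array([.596,-.0083])
    for n in names:
        im=get_image(n);w=cloud(im)
        if save: cv2.imwrite(f"pics/{n}{save}.png",im["color"][...,::-1])
        X=w[...,:2]-B; a=X@d; b=X@l
        s=(abs(a-guess)<.055)&(abs(b)<.085)&(w[...,2]>.03)&(w[...,2]<.0985)&(im["color"].max(-1)<300)
        A,b,z=a[s],b[s],w[...,2][s]; lo,hi=np.percentile(b,[1,99]); k=abs(b-(lo+hi)/2)<.042
        A,b,z=A[k],b[k],z[k]
        f=lambda p:np.hypot((A-p[0]-p[1]*b)*np.cos(p[1]),z-.049-p[2])-.045
        r=least_squares(f,[guess,0,0],loss="soft_l1",f_scale=.002)
        print(n,"along %.4f yaw(deg) %.2f dz %.4f lateral %.4f ext %.4f n %d rms %.4f"%(r.x[0],-np.degrees(r.x[1]),r.x[2],(lo+hi)/2,hi-lo,len(A),np.sqrt(np.mean(f(r.x)**2))))
E
python3 -c "
from h import *; roll(-.124,save='2'); plan([.547,-.169,.17],-16.4)"
```

```text
clock: 6.22
tcp_pos: [0.5657, -0.1111, 0.1622]
force: [-0.7, 0.9, 7.2]
tcp_pos: [0.5658, -0.1109, 0.162]
force: [-1.6, 1.7, 10.5]
tcp_pos: [0.5647, -0.1117, 0.1905]
force: [0.4, -0.3, 0.2]
side along -0.1253 yaw(deg) 0.40 dz 0.0001 lateral -0.0028 ext 0.1018 n 1751 rms 0.0012
top along -0.1237 yaw(deg) 0.40 dz -0.0001 lateral -0.0014 ext 0.0982 n 226 rms 0.0008
t 6.7 tcp [ 0.5662 -0.1123  0.1926] rpy [ 3.141 -0.004 -0.286] F [-0.2 -0.6 -0.8] q [-0.39  0.4   1.62 -0.    1.12 -0.1 ]
xyz [-0.04  1.    0.38] dr [ 0.   -0.03  0.  ]
```

View pics/side2.png

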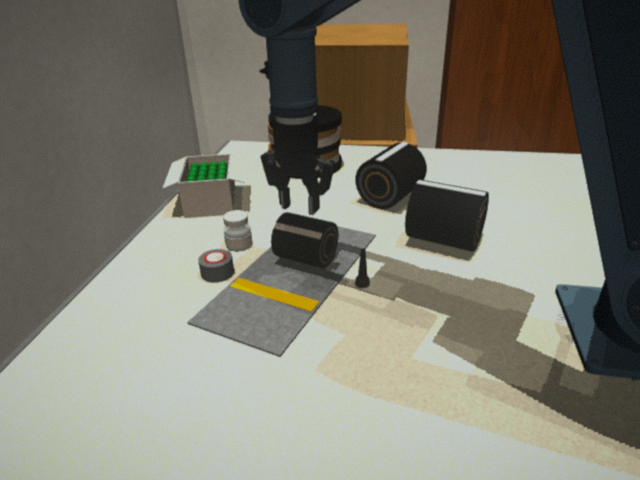

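Stroke 1 rolled it about 30 mm, still straight (side image: roll at (305,240), gripper clear above). On with the next strokes.

```bash

python3 -m pendant '[{"claw":50,"xyz":[0,0.3,0],"dr":[0,0,0]},{"claw":50,"xyz":[0,0.53,0.15],"dr":[0,0,0]},{"claw":50,"xyz":[0,0.53,0.4],"dr":[0,0,0]},{"claw":50,"xyz":[0,0.53,0.49],"dr":[0,0,0]},{"claw":50,"xyz":[0,0.53,0.49],"dr":[0,0,0]}]' | grep -E "clock|tcp|force"
python3 -m pendant '[{"claw":50,"xyz":[0,0,0],"dr":[0,0,0]}]' | grep -E "tcp|force"
```

```text
clock: 7.32
tcp_pos: [0.5556, -0.1427, 0.1623]
force: [-6.3, -0.2, 17.2]
tcp_pos: [0.5556, -0.1425, 0.1623]
force: [-6.4, -0.1, 16.9]
```

```bash

python3 -m pendant '[{"claw":50,"xyz":[0,-0.12,0],"dr":[0,0,0]},{"claw":50,"xyz":[0,-0.37,-0.01],"dr":[0,0,0]},{"claw":50,"xyz":[0,-0.62,-0.01],"dr":[0,0,0]},{"claw":50,"xyz":[0,-0.87,0],"dr":[0,0,0]},{"claw":50,"xyz":[0,-1.04,0],"dr":[0,0,0]}]' | grep -E "clock|tcp|force"
python3 -m pendant '[{"claw":50,"xyz":[0,0,0],"dr":[0,0,0]}]' | grep -E "tcp|force"
python3 -m pendant '[{"claw":50,"xyz":[0,0,-0.2],"dr":[0,0,0]},{"claw":50,"xyz":[0,0,-0.5],"dr":[0,0,0]}]' | grep -E "tcp|force"
python3 -c "
from h import *; roll(-.093,save='3'); plan([.547,-.169,.17],-16.4)"
```

```text
clock: 8.07
tcp_pos: [0.5739, -0.0813, 0.1624]
force: [-1.8, 1.7, 12.2]
tcp_pos: [0.574, -0.081, 0.1622]
force: [-3.8, 3.0, 16.8]
tcp_pos: [0.5729, -0.0821, 0.1901]
force: [-0.1, -0.2, -0.2]
side along -0.0928 yaw(deg) 0.53 dz -0.0001 lateral -0.0026 ext 0.1018 n 1851 rms 0.0012
top along -0.0909 yaw(deg) 0.51 dz 0.0003 lateral -0.0009 ext 0.1000 n 448 rms 0.0011
t 8.55 tcp [ 0.5745 -0.0826  0.1922] rpy [ 3.142e+00 -2.000e-03 -2.860e-01] F [ 0.4 -0.5  0.7] q [-0.34  0.41  1.61  0.    1.12 -0.05]
xyz [-0.03  1.51  0.37] dr [ 0.   -0.02  0.  ]
```

```bash

python3 -m pendant '[{"claw":50,"xyz":[0,0.3,0],"dr":[0,0,0]},{"claw":50,"xyz":[0,0.53,0.15],"dr":[0,0,0]},{"claw":50,"xyz":[0,0.53,0.4],"dr":[0,0,0]},{"claw":50,"xyz":[0,0.53,0.48],"dr":[0,0,0]},{"claw":50,"xyz":[0,0.53,0.48],"dr":[0,0,0]}]' | grep -E "clock|tcp|force"
python3 -m pendant '[{"claw":50,"xyz":[0,-0.12,0],"dr":[0,0,0]},{"claw":50,"xyz":[0,-0.37,-0.01],"dr":[0,0,-0.03]},{"claw":50,"xyz":[0,-0.62,-0.01],"dr":[0,0,-0.06]},{"claw":50,"xyz":[0,-0.87,0],"dr":[0,0,-0.08]},{"claw":50,"xyz":[0,-1.04,0],"dr":[0,0,-0.08]}]' | grep -E "clock|tcp|force"
python3 -m pendant '[{"claw":50,"xyz":[0,0,0],"dr":[0,0,0]}]' | grep -E "tcp|force"
python3 -m pendant '[{"claw":50,"xyz":[0,0,-0.2],"dr":[0,0,0]},{"claw":50,"xyz":[0,0,-0.5],"dr":[0,0,0]}]' | grep -E "tcp|force"
python3 -c "
from h import *; roll(-.061,save='4'); plan([.547,-.169,.17],-16.4)"
```

```text
clock: 9.18
tcp_pos: [0.564, -0.1129, 0.1622]
force: [-3.8, -0.1, 8.7]
clock: 9.8
tcp_pos: [0.5822, -0.0519, 0.1628]
force: [-2.6, 1.7, 6.2]
tcp_pos: [0.5823, -0.0516, 0.1627]
force: [-1.9, 2.4, 10.4]
tcp_pos: [0.5818, -0.0528, 0.1917]
force: [0.2, -0.6, 1.0]
side along -0.0607 yaw(deg) -0.04 dz -0.0000 lateral -0.0023 ext 0.1016 n 1966 rms 0.0011
top along -0.0588 yaw(deg) -0.24 dz 0.0001 lateral -0.0007 ext 0.1010 n 673 rms 0.0013
t 10.275 tcp [ 0.5833 -0.0532  0.1939] rpy [-3.142e+00 -3.000e-03 -2.750e-01] F [-0.2 -0.9  0.4] q [-0.28  0.41  1.6   0.    1.13 -0.01]
xyz [-0.06  2.02  0.4 ] dr [-0.   -0.02  0.08]
```

View pics/side4.png

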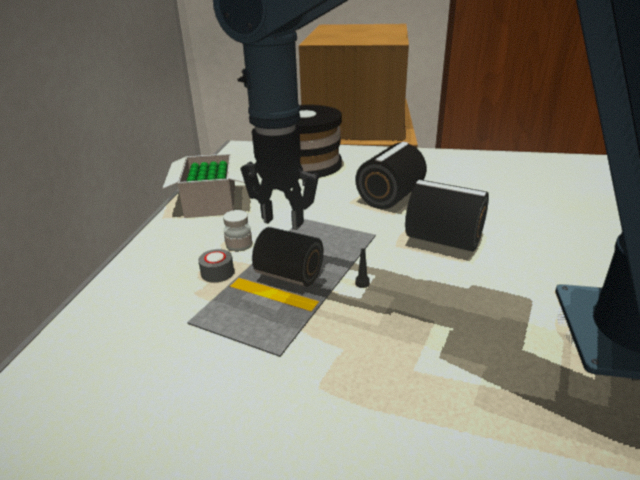

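The roll sits square now (side image: roll at (288,255), band still ahead at (275,294)). Stroke 4 next.

```bash

python3 -m pendant '[{"claw":50,"xyz":[0,0.3,0],"dr":[0,0,0.08]},{"claw":50,"xyz":[0,0.53,0.15],"dr":[0,0,0.08]},{"claw":50,"xyz":[0,0.53,0.4],"dr":[0,0,0.08]},{"claw":50,"xyz":[0,0.53,0.49],"dr":[0,0,0.08]},{"claw":50,"xyz":[0,0.53,0.49],"dr":[0,0,0.08]}]' | grep -E "clock|tcp|force"
python3 -m pendant '[{"claw":50,"xyz":[0,-0.12,0],"dr":[0,0,0]},{"claw":50,"xyz":[0,-0.37,-0.01],"dr":[0,0,0]},{"claw":50,"xyz":[0,-0.62,-0.01],"dr":[0,0,0]},{"claw":50,"xyz":[0,-0.87,0],"dr":[0,0,0]},{"claw":50,"xyz":[0,-1.02,0],"dr":[0,0,0]}]' | grep -E "clock|tcp|force"
python3 -m pendant '[{"claw":50,"xyz":[0,0,0],"dr":[0,0,0]}]' | grep -E "tcp|force"
python3 -m pendant '[{"claw":50,"xyz":[0,0,-0.2],"dr":[0,0,0]},{"claw":50,"xyz":[0,0,-0.5],"dr":[0,0,0]}]' | grep -E "tcp|force"
python3 -c "
from h import *; roll(-.03,save='5'); plan([.547,-.169,.17],-16.4)"
```

```text
clock: 10.9
tcp_pos: [0.5731, -0.0834, 0.1622]
force: [-1.2, -0.2, 0.5]
clock: 11.52
tcp_pos: [0.5911, -0.0232, 0.1632]
force: [-3.2, -0.5, 4.4]
tcp_pos: [0.5911, -0.0233, 0.1631]
force: [-3.0, 0.8, 6.9]
tcp_pos: [0.5909, -0.0248, 0.1928]
force: [0.9, -0.3, 0.4]
side along -0.0290 yaw(deg) -0.13 dz 0.0000 lateral -0.0023 ext 0.1016 n 2062 rms 0.0011
top along -0.0273 yaw(deg) 0.09 dz -0.0001 lateral -0.0009 ext 0.1007 n 876 rms 0.0014
t 12.0 tcp [ 0.5924 -0.0253  0.1951] rpy [-3.141 -0.005 -0.286] F [-0.6 -0.4 -0. ] q [-0.23  0.42  1.58 -0.    1.14  0.06]
xyz [-0.05  2.51  0.42] dr [-0.   -0.03  0.  ]
```

```bash

python3 -m pendant '[{"claw":50,"xyz":[0,0.3,0],"dr":[0,0,0]},{"claw":50,"xyz":[0,0.5,0.15],"dr":[0,0,0]},{"claw":50,"xyz":[0,0.5,0.4],"dr":[0,0,0]},{"claw":50,"xyz":[0,0.5,0.52],"dr":[0,0,0]},{"claw":50,"xyz":[0,0.5,0.52],"dr":[0,0,0]}]' | grep -E "clock|tcp|force"
python3 -m pendant '[{"claw":50,"xyz":[0,-0.1,0],"dr":[0,0,0]},{"claw":50,"xyz":[0,-0.33,-0.01],"dr":[0,0,0]},{"claw":50,"xyz":[0,-0.58,-0.01],"dr":[0,0,0]},{"claw":50,"xyz":[0,-0.8,0],"dr":[0,0,0]},{"claw":50,"xyz":[0,-0.91,0],"dr":[0,0,0]}]' | grep -E "clock|tcp|force"
python3 -m pendant '[{"claw":50,"xyz":[0,0,0],"dr":[0,0,0]},{"claw":50,"xyz":[0,0,0],"dr":[0,0,0]}]' | grep -E "tcp|force"
python3 -m pendant '[{"claw":50,"xyz":[0,0,-0.2],"dr":[0,0,0]},{"claw":50,"xyz":[0,0,-0.5],"dr":[0,0,0]}]' | grep -E "tcp|force"
python3 -c "
from h import *; roll(0,save='6'); plan([.547,-.169,.17],-16.4)"
```

```text
clock: 12.62
tcp_pos: [0.5816, -0.0537, 0.1617]
force: [-4.4, 1.0, 8.7]
clock: 13.25
tcp_pos: [0.5973, 0.0002, 0.1632]
force: [-6.5, 3.3, 16.6]
tcp_pos: [0.5972, -0.0001, 0.1632]
force: [-6.7, 2.8, 17.9]
tcp_pos: [0.5974, -0.001, 0.1909]
force: [0.8, -1.4, -0.4]
side along -0.0006 yaw(deg) -0.02 dz 0.0001 lateral -0.0022 ext 0.1018 n 2176 rms 0.0010
top along 0.0009 yaw(deg) -0.02 dz -0.0001 lateral -0.0007 ext 0.1011 n 982 rms 0.0014
t 13.85 tcp [ 0.599  -0.0013  0.1931] rpy [-3.141e+00 -3.000e-03 -2.860e-01] F [-0.6  0.3  0.3] q [-0.19  0.44  1.56  0.    1.14  0.1 ]
xyz [-0.05  2.93  0.38] dr [-0.   -0.02  0.  ]
```

The roll is on the band. I'll raise and retreat, then check with an unobstructed view.

```bash

python3 -m pendant '[{"claw":50,"xyz":[0,0,-0.6],"dr":[0,0,0]},{"claw":50,"xyz":[0,0,-1.2],"dr":[0,0,0]},{"claw":50,"xyz":[-0.8,-0.2,-1.8],"dr":[0,0,0]},{"claw":50,"xyz":[-1.7,-0.6,-2.0],"dr":[0,0,0]},{"claw":50,"xyz":[-2.5,-1.0,-2.0],"dr":[0,0,0]}]' | grep -E "clock|tcp|force"
python3 -m pendant '[{"claw":50,"xyz":[-0.5,-0.8,0],"dr":[0,0,0]},{"claw":50,"xyz":[-0.8,-1.6,0],"dr":[0,0,0]},{"claw":50,"xyz":[-0.8,-1.6,0],"dr":[0,0,0]},{"claw":50,"xyz":[-0.8,-1.6,0],"dr":[0,0,0]}]' | grep -E "clock|tcp|force"
python3 - <<'E'
from h import *
roll(0,save='7')
for n in("side","top"):
    for t in("roll","band","nozzle","small_tape","pot"):
        print(n,t,[([round(x) for x in d["extent"]],round(d["confidence"],2)) for d in nets.spot_in(n,t)][:3])
a=cv2.imread("pics/top7.png");cv2.imwrite("pics/crop7.png",cv2.resize(a[130:310,210:420],None,fx=3,fy=3))
roll(0)
E
```

```text
clock: 14.48
tcp_pos: [0.4699, 0.0994, 0.312]
force: [0.2, 0.7, 0.8]
clock: 14.98
tcp_pos: [0.4518, 0.2041, 0.3109]
force: [0.2, -0.9, -0.1]
side along -0.0006 yaw(deg) -0.06 dz 0.0000 lateral -0.0024 ext 0.1015 n 2182 rms 0.0010
top along 0.0009 yaw(deg) 0.04 dz -0.0002 lateral -0.0007 ext 0.1009 n 1495 rms 0.0013
side roll [([232, 245, 78, 59], 0.66), ([361, 143, 67, 66], 0.63)]
side band [([230, 280, 87, 30], 0.82)]
side nozzle [([358, 250, 9, 39], 0.9)]
side small_tape [([197, 248, 40, 34], 0.68)]
side pot [([225, 214, 27, 36], 0.61)]
top roll [([256, 183, 45, 54], 0.92), ([349, 310, 78, 84], 0.88), ([434, 254, 87, 78], 0.65)]
top band [([267, 188, 28, 64], 0.62)]
top nozzle [([296, 271, 17, 19], 0.5)]
top small_tape [([292, 150, 25, 31], 0.59)]
top pot [([337, 148, 26, 31], 0.66)]
side along -0.0006 yaw(deg) -0.01 dz 0.0001 lateral -0.0023 ext 0.1017 n 2176 rms 0.0010
top along 0.0009 yaw(deg) -0.15 dz -0.0002 lateral -0.0007 ext 0.1014 n 1488 rms 0.0013
```

View pics/crop7.png

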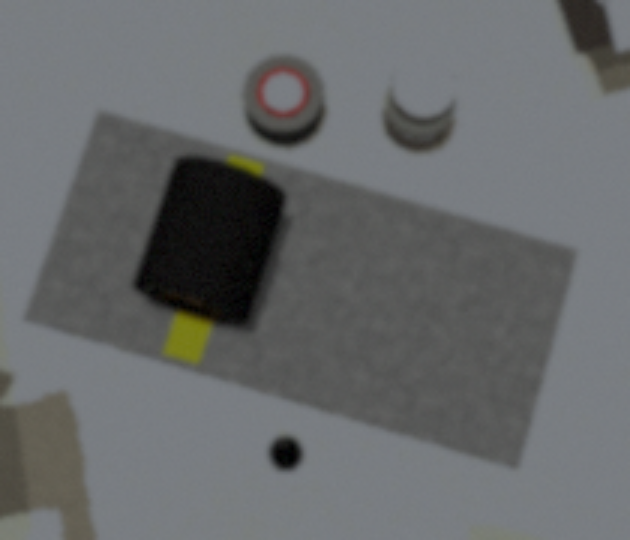

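View pics/side7.png

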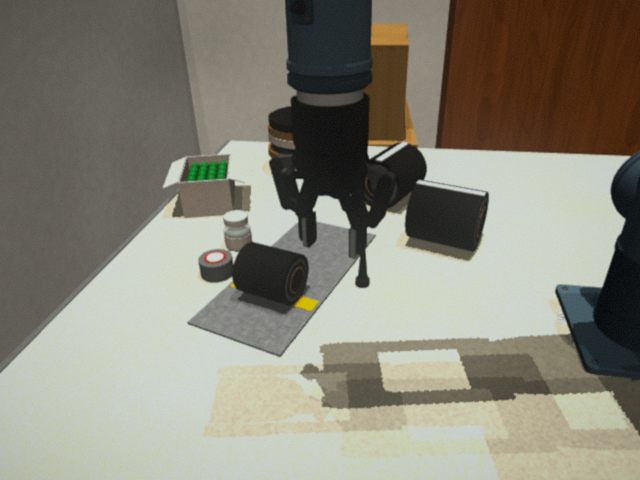

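The top crop shows the roll square on the band, with yellow visible at both ends (crop (245,165) and (188,338)). The nozzle (285,452), small tape (284,92) and pot (420,100) have not moved. The roll reads the same in successive measurements and the arm is clear, so I'm handing in.

```bash
python3 -c "
from bench import job,readout; print(job.hand_in(), readout.get_state()['clock'])"
```

```text
the job is handed in; nothing more can be done
the job is handed in; nothing more can be done
```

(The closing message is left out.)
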